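# Half-open the light box shutter and hold it

## Task

Switch on the gel light box's lamp by pressing its yellow pedal right down to its stop for a moment with the gripper, and let the pedal come up again. Then take the green sprung shutter on the light box by its upright tab, slide it half open, so that its edge stands at the red marks at mid-window, and keep holding it there with the fingers: the program finishes while holding. Never pull the shutter wide open, and leave the vials and the other loose things where they stand.

Things in the scene. Friction and masses are not known exactly. Their poses are not given: they have to be found in the camera images.
- lightbox: fixed grey light box, 220 (its x) x 240 (its y) x 80 mm high; origin at the centre of its underside, z up; stands left or right of the robot's centre line, turned up to 0.4 rad. On top a pale window, 80 (x) x 70 (y) mm, from y -55 to +15 mm, covered by the closed shutter, and two aluminium rails along y at x +-52 mm, 12 mm wide, tops 94 mm above the table.
- half_mark (a point): red mark on the light box's +x rail, at box x +52, y -20 mm (mid-window), 94 mm above the table; a twin lies on the other rail at x -52. At half travel the shutter's -y edge (40 mm behind the tab's middle) stands level with these marks.
- shutter (a joint): green plate, 90 x 80 x 5 mm, sliding over the light box's window. 0 = closed (its spring keeps it there), 0.035 m = half open, 0.070 m = wide open; grows as it moves along the box's +y. The spring pulls it shut with 3.6 N when closed, rising 1.2 N per 10 mm (7.8 N at half, 12 N wide open), plus 0.4 N friction; let go, it snaps shut.
- shutter_tab (a point): centre of the top of the shutter's upright green tab (white band near its top), 12 mm thick along the box's y, 40 mm wide along x, 45 mm tall; top 133 mm, foot (plate top) 88 mm above the table. Closed, it lies at box x 0, y -15 mm; it moves with the shutter and has the box's axes. Can be pinched from above, fingers closing along the box's y.
- pedal_base: fixed dark steel base of the lamp pedal, 150 (its x) x 90 (its y) x 14 mm, z up, turned up to 0.5 rad; origin at the centre of its underside. The hinge, along its y, is at x = +60 mm, 28 mm above the table; the pedal rises from there towards -x.
- pedal (a joint): yellow hinged pedal plate, 70 mm wide, 125 mm long, 8 mm thick with a black ribbed rubber pad. 0 = up (where its spring keeps it, sloping 0.30 rad), 0.25 rad = down at its stop; grows as it is pressed. At the pad it takes about 6 N to start and 12 N at the stop. It springs up again when let go.
- pedal_pad (a point): point to press: top middle of the rubber pad on the pedal, 95 mm from the hinge, about 62 mm above the table when up and 39 mm when the pedal is down at its stop (moves 23 mm down and 4 mm towards -x of the pedal base).
- vial_a: amber glass vial with red screw cap, 26 mm diameter, 55 mm tall, standing on the table beside the pedal; origin at the centre of its underside. Leave alone.
- vial_b: amber glass vial like the other, standing on top of the light box in its corner at about box x +85, y +95 mm. Leave alone.
- red_cap: loose red screw cap, 28 mm diameter, 14 mm tall, lying on the table at the pedal's other side; origin at the centre of its underside. Leave alone.
- specimen_cup: blue sample cup with red lid, 60 mm diameter, 70 mm tall, standing on the table between and beyond the light box and the pedal; origin at the centre of its underside. Leave alone.
- white_jar: small white lidded jar, 44 mm diameter, 45 mm tall, standing on the table ahead of the robot, nearer than the light box and the pedal; origin at the centre of its underside. Leave alone.
Not all that is in view belongs to the job. Leave any pink look-alike of the pedal_base alone.

How it is judged:
By the outcome, as a careful person would: the job done as asked, in the order asked, and still so for the second after the job is handed in, while the arm keeps its last pose, push and grip.
It also fails if it takes over 40 s, if anything falls off the work surface, if the arm or the gripper's body presses on something with over 40 N, if the wrist force passes 120 N, or if a joint passes its speed limit or range.

## Robot

A 6-joint arm with a two-finger parallel gripper is mounted at the origin on the work surface. World frame = base frame: x ahead of the robot, y to its left, z up, the work surface at z = 0. Lengths are in m, angles in degrees, forces in N, time in s.
With the tool pointing down it reaches from about 0.4 to 0.825 m from the base axis. Payload 7 kg.
Tool frame: the origin (TCP) lies midway between the tips of the shut fingers; the grasp point (between the pads) lies 19 mm behind it; z points along the fingers, y is the line along which they close (so a half turn about z gives the same grasp; the last joint's range is limited). The gripper opens to 88 mm and grips with 3 to 60 N. Pads are 19 mm wide; open, the fingers measure 130 mm over their backs; the gripper's body (78 mm by 193 mm) begins 47 mm behind the grasp point.
Start: joints at [82.626, 20.546, 0.682, 0, -70.136, -16.507], TCP at [0.273, 0.617, 0.227] pointing down, gripper open.
Joint ranges: [-176.03, 176.03], [-82.01, 121.73], [-58.28, 71.71], [-173.87, 95.51], [-174.79, -0.11], [-173.66, 173.66]. Speed limits (degrees/s): [136.94, 136.94, 172.46, 180, 180, 180].

## Interface

Orientations are given as [roll, pitch, yaw] about the fixed x, y, z axes, in that order (R = Rz(yaw) Ry(pitch) Rx(roll)).
In Python, from plant import ctrl gives the robot as it stands. The module is installed in compiled form; this text tells all that it offers.
- The arm moves only by the tool send_rows, never from a script. Its argument "plan" is a list that holds one entry, the list of rows, each a list of 6 numbers: the shift along the tool's x, y, z in normalised numbers (1 is 60 cm), then the turn, a rotation vector about the tool's x, y, z in fractions of the full range, 1 being 360 degrees. A call has 1 to 8 rows; each row is the pose to reach, as a shift and turn from the pose commanded when the call began, along the tool's axes at that moment; what a row does not reach only later rows make up. A row lasts 1/12 s, in which the tool goes at most 41.7 mm and 7.16 degrees, less where a joint would pass 70% of its speed; a pose out of reach is approached as far as the arm can. No shift or turn number may pass 1 either way. A call with a gripper value outside its range is refused whole. "fingers" is the opening, from 0 (shut) to 1 (fully open), set as the call begins (left out, the last holds). The fingers move at their own pace and stop on an object; the grip force is fixed at half the most. Time passes only in rows, so rows that repeat a pose let the fingers close. It gives the time, the measured TCP pose, the force, the opening and the grip force at its end, in the units of the state.
- ctrl.get_obs(): the state, without advancing time (a new reading comes with each control period).
- ctrl.snapshot(name): name is "scene" or "top" or "wrist"; returns a dict with "img" (384x512x3 uint8, red, green, blue), "K" (3x3 intrinsics, pixels), "k1" (the pictures are not rectified: a ray, as slopes to the right and down, at radius r is drawn at 1 + k1 r^2 times it, then the intrinsics apply), "pose" (4x4, takes a point from camera to world coordinates). Camera axes: x right, y down, z forward; pixel columns grow to the right and rows downward; lengths in m; the calibration is good to about 2 mm. A picture is of the moment at which its call begins. There is no depth.
- ctrl.close_job(): hands the job in; it is judged then, once.
The state is a dict: "clock": time; "joint_pos": joint angles; "qvel": joint speeds; "tau": joint torques, N m; "tool_pos": TCP position; "orientation": TCP orientation; "force": force on the tool from outside, world axes, zero at the start; "moment": the same for the moment, N m; "opening": finger opening in m; "gripper_force": force on a finger pad.
Only numpy, scipy, OpenCV 4.12 (cv2) and the standard library are available. Lean on these libraries where they do the work, as an engineer would, in place of code of your own. Each camera call takes 0.05 s, during which the arm holds its last target. There are 200 camera calls.

## Working session

There is one attempt and no reset: what is moved stays moved. The work goes in short steps, Python scripts to look and compute and a tool call to move; the robot and the scene stay as the last step left them, time stands still between calls to the robot, and variables do not carry over. Pictures are saved under pics/ and viewed, at most 10 in all, crops included, and the job is handed in when it is done.

Besides the shell and the picture viewer there is one more tool, called after "Emit:" as name(argument=value, ...) on one line, values as JSON. send_rows: Moves the arm, as the interface text tells. Its arguments: {"type":"object","properties":{"plan":{"type":"array","items":{"type":"array","items":{"type":"array","items":{"type":"number"}}}},"fingers":{"type":"number"}},"required":["plan"]}

```bash
mkdir -p pics; python3 - <<'E'
from plant import ctrl
import cv2
o=ctrl.get_obs();print({k:o[k] for k in('clock','tool_pos','orientation','force','opening')})
for n in('top','scene'):
    s=ctrl.snapshot(n);cv2.imwrite(f'pics/{n}0.png',cv2.resize(s['img'][:,:,::-1],(800,600),interpolation=cv2.INTER_CUBIC))
    print(n,s['K'],s['k1'],s['pose'])
E
```

```text
{'clock': 0.0, 'tool_pos': array([0.27308263, 0.61673795, 0.22560772]), 'orientation': array([ 1.79902449e+02, -8.39222943e-03, -2.38892745e+01]), 'force': array([ 0.05516575, -0.34901533,  0.75629322]), 'opening': 0.0877434496538936}
top [[447.94155602   0.         251.8848002 ]
 [  0.         447.94155602 199.30558937]
 [  0.           0.           1.        ]] -0.10712500981005142 [[ 0.00884442 -0.98834727  0.15195873  0.26234606]
 [-0.99982383 -0.00622453  0.01770783 -0.10680301]
 [-0.01655561 -0.15208857 -0.9882282   1.69303473]
 [ 0.          0.          0.          1.        ]]
scene [[383.79177676   0.         252.74480845]
 [  0.         383.79177676 191.97049525]
 [  0.           0.           1.        ]] -0.0020656912402252283 [[-0.54036837  0.50740998 -0.67122063  1.22766935]
 [ 0.84140002  0.3324202  -0.42607842  0.37127301]
 [ 0.00693086 -0.79500435 -0.60656413  0.73941143]
 [ 0.          0.          0.          1.        ]]
```

View pics/top0.png

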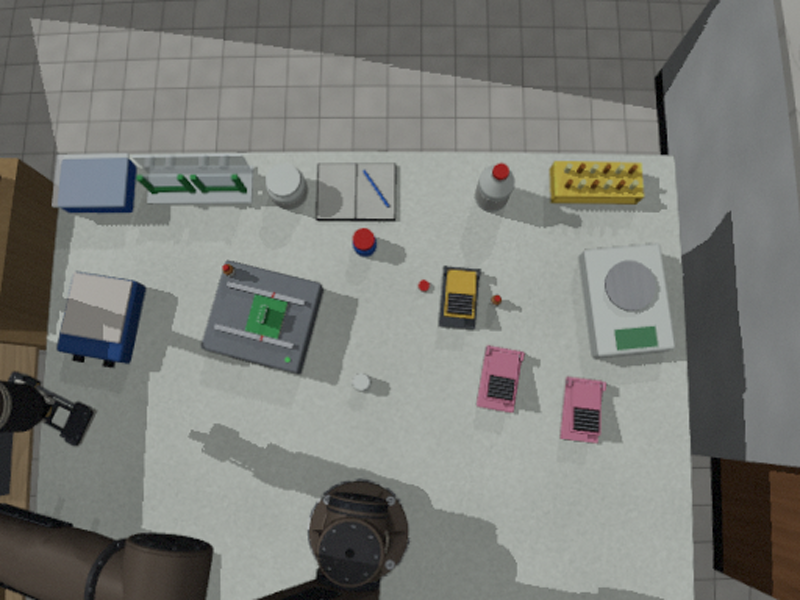

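View pics/scene0.png

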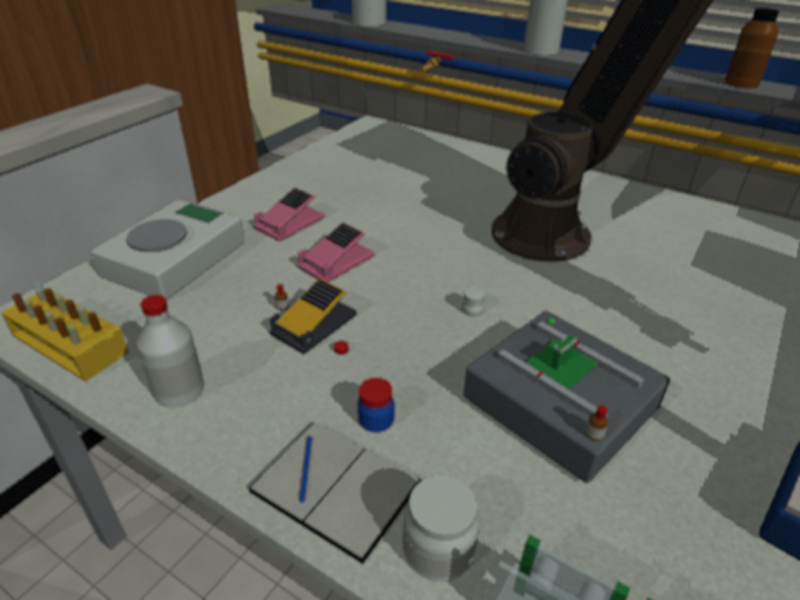

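The top view shows the light box around (263,317), with its tab at (264,314) and vial_b at (228,268). The yellow pedal is at (460,297) with its pad toward the robot, and the pink decoys are to the lower right. I'll enlarge crops for pixel reading.

```bash
python3 - <<'E'
from plant import ctrl
import cv2,numpy as np
def crop(im,x,y,w,h,f):
    c=cv2.resize(im[y:y+h,x:x+w,::-1],None,fx=f,fy=f,interpolation=cv2.INTER_CUBIC)
    for i in range(0,w,10):
        cv2.putText(c,str(x+i),(i*f,8),0,.3,(255,255,255),1);cv2.line(c,(i*f,10),(i*f,14),(255,255,255),1)
    for j in range(0,h,10):
        cv2.putText(c,str(y+j),(0,j*f+4),0,.3,(255,255,255),1)
    return c
t=ctrl.snapshot('top')['img'];s=ctrl.snapshot('scene')['img']
a=crop(t,125,160,90,85,7);b=crop(t,275,160,55,60,7)
cv2.imwrite('pics/a.png',a)
cv2.imwrite('pics/b.png',crop(t,265,160,70,60,10))
cv2.imwrite('pics/c.png',crop(s,165,170,70,60,10))
E
```

```text
(no output)
```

View pics/a.png

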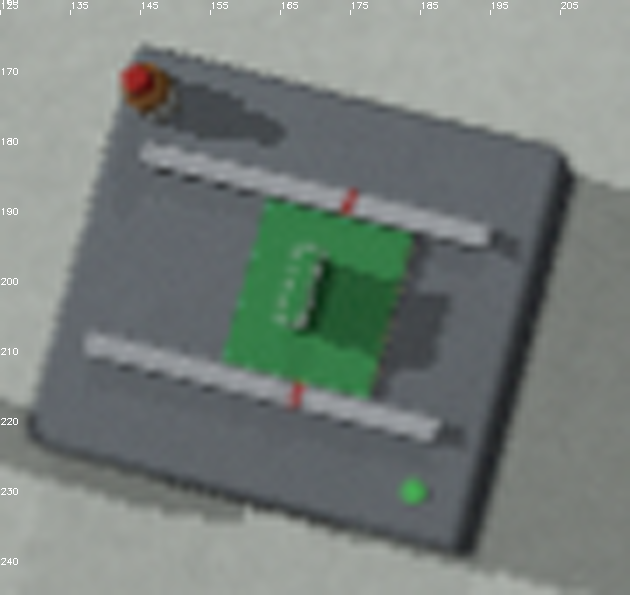

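View pics/b.png

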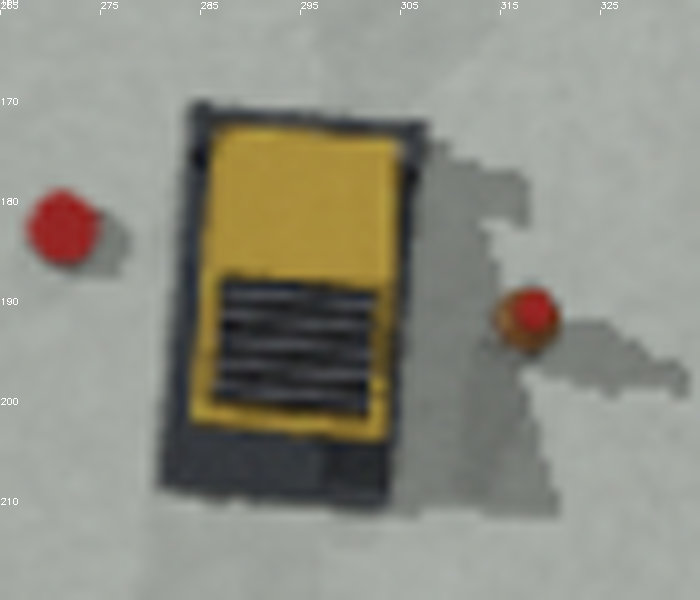

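View pics/c.png

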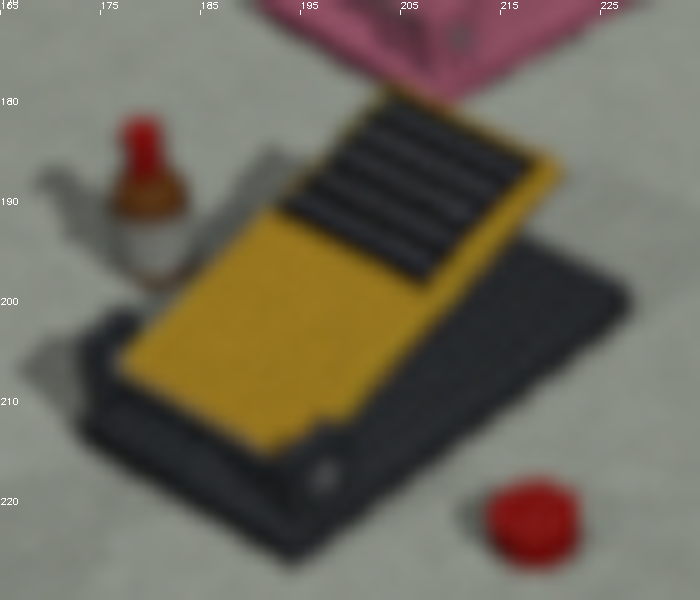

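Crop readings, top view:
- The red marks are at pixels (174.4,188.4) and (166.8,215.9).
- The box corners and the tab are clear.
- The pad centre is near (294,194). In the scene view it is near (205.4,188.4).

Next is a pose fit.

```bash
cat > h.py <<'E'
import numpy as np, cv2
from scipy.optimize import least_squares
def proj(s,P):
    T=np.linalg.inv(s['pose']);d=np.array([s['k1'],0,0,0])
    return cv2.projectPoints(np.asarray(P,float).reshape(-1,3),cv2.Rodrigues(T[:3,:3])[0],T[:3,3],s['K'],d)[0][:,0]
def w(p,L):
    L=np.asarray(L,float)/1000;c,s=np.cos(p[2]),np.sin(p[2])
    return np.c_[p[0]+c*L[:,0]-s*L[:,1],p[1]+s*L[:,0]+c*L[:,1],L[:,2]]
E
python3 - <<'E'
from plant import ctrl
from h import *
t=ctrl.snapshot('top');s=ctrl.snapshot('scene')
a=lambda q:np.array([125,160])+(np.array(q)+.5)/7-.5
b=lambda q:np.array([265,160])+(np.array(q)+.5)/10-.5
c=lambda q:np.array([165,170])+(np.array(q)+.5)/10-.5
def fit(obs,x0):
    f=lambda p:np.concatenate([(proj(cam,w(p,L))-px).ravel() for cam,L,px in obs])
    r=least_squares(f,x0,loss='soft_l1');print(r.x,np.degrees(r.x[2]),'\n',r.fun.reshape(-1,2).round(1).tolist());return r.x
pb=fit([(t,[[52,-20,94],[-52,-20,94],[110,120,80],[110,-120,80],[-110,-120,80],[-110,120,80]],a([[349,202],[296,395],[140,44],[570,152],[464,556],[28,432]])),
 (s,[[52,-20,94]],np.array([[540,374.]])*.64-.2)],[.6,.25,-.2])
hin=lambda r,y:[60-r*np.cos(.3)-8*0, y, 28+r*np.sin(.3)+6]
pc=[62*0+60-95*np.cos(.3),0,62]
pp=fit([(t,[[75,45,14],[75,-45,14],[-75,-45,14],[-75,45,14],pc],b([[190,100],[426,122],[388,510],[158,488],[294,347]])),
 (s,[pc,[75,45,14],[75,-45,14],[-75,45,14]],c([[408,188],[293,560],[78,425],[630,300]]))],[.6,-.2,-.05])
print('tab',w(pb,[[0,-15,133],[0,20,133]]),'pad',w(pp,[pc]))
E
```

```text
[ 0.5005318   0.23438684 -0.24229089] -13.882245572380159 
 [[0.6, 0.1], [0.4, -0.0], [-0.3, -0.6], [0.0, -0.6], [-0.8, -0.3], [-1.1, 0.9], [-0.2, -0.8]]
[ 0.56216738 -0.23475441 -0.08452446] -4.842894708572383 
 [[-0.2, -1.0], [-0.4, -1.1], [0.5, -1.3], [-0.3, -1.2], [-0.1, 0.4], [1.3, -1.5], [-0.1, -1.4], [-0.8, -0.7], [1.0, -1.5]]
tab [[0.49693289 0.21982498 0.133     ]
 [0.50533034 0.25380266 0.133     ]] pad [[ 0.53152022 -0.23215779  0.062     ]]
```

```bash
cat > d.py <<'E'
import sys,numpy as np
from scipy.spatial.transform import Rotation as R
from plant import ctrl
o=ctrl.get_obs();r=R.from_euler('xyz',o['orientation'],degrees=True)
print(o['clock'],o['tool_pos'].round(4),o['orientation'].round(2),o['force'].round(1),round(o['opening'],4),round(float(o['gripper_force']),1))
v=[float(x) for x in sys.argv[1:]]
for i in range(0,len(v),4):
    tr=R.from_euler('xyz',[180,0,v[i+3]],degrees=True)
    print('to',v[i:i+4],(100*r.inv().apply(np.array(v[i:i+3])-o['tool_pos'])).round(2),(r.inv()*tr).as_rotvec(degrees=True).round(2))
E
python3 d.py .5 .25 .23 -13.9 .5315 -.232 .15 -13.9
```

```text
0.3 [0.2732 0.6171 0.2263] [179.97  -0.   -23.88] [-0.2  0.5  1.3] 0.0873 0.0
to [0.5, 0.25, 0.23, -13.9] [35.6  24.38 -0.36] [ 0.03 -0.   -9.98]
to [0.5315, -0.232, 0.15, -13.9] [57.99 67.18  7.66] [ 0.03 -0.   -9.98]
```

The manual's scale: shifts go in shares of 60 cm and turns go in shares of 360 degrees. Converting my numbers, 26.5 cm / 60 = 0.4417, 24 cm / 60 = 0.4, -10 degrees / 360 = -0.0278.

Emit:
send_rows(plan=[[[0.0667,0.045,0,0,0,-0.0042],[0.125,0.085,0,0,0,-0.0083],[0.1833,0.125,0,0,0,-0.0125],[0.2417,0.165,0,0,0,-0.0167],[0.3,0.205,0,0,0,-0.0208],[0.35,0.25,0,0,0,-0.025],[0.4,0.3,0,0,0,-0.0278],[0.4417,0.3583,0,0,0,-0.0278]]], fingers=0)

```text
clock: 0.97
tool_pos: [0.4271, 0.3216, 0.2265]
orientation: [-180.0, -0.0, -13.8]
force: [1.0, 0.4, 0.0]
opening: 0.0397
gripper_force: 0.0
```

```bash
python3 d.py .5315 -.232 .12 -13.9
```

```text
0.9667 [0.4271 0.3216 0.2265] [-1.7999e+02 -2.0000e-02 -1.3820e+01] [1.  0.4 0. ] 0.0397 0.0
to [0.5315, -0.232, 0.12, -13.9] [23.36 51.26 10.66] [-0.01 -0.02  0.08]
```

In the tool's units: 28.8 cm / 60 = 0.48, 25.2 cm / 60 = 0.42.

Emit:
send_rows(plan=[[[0.0267,0.06,0,0,0,0],[0.0533,0.12,0,0,0,0],[0.08,0.18,0,0,0,0],[0.1067,0.24,0,0,0,0],[0.1333,0.3,0,0,0,0],[0.16,0.36,0,0,0,0],[0.1867,0.42,0,0,0,0],[0.2133,0.48,0,0,0,0]]], fingers=0)

```text
clock: 1.63
tool_pos: [0.4812, 0.0112, 0.227]
orientation: [-180.0, -0.0, -13.9]
force: [2.0, 0.5, 0.5]
opening: 0.0004
gripper_force: 0.0
```

```bash
python3 d.py .5315 -.232 .12 -13.9
```

```text
1.6333 [0.4812 0.0112 0.227 ] [-1.7996e+02 -5.0000e-02 -1.3860e+01] [2.  0.5 0.5] 0.0004 0.0
to [0.5315, -0.232, 0.12, -13.9] [10.7  22.41 10.7 ] [-0.04 -0.05  0.04]
```

In the tool's units: 22.4 cm / 60 = 0.3733, 10.7 cm / 60 = 0.1783.

Emit:
send_rows(plan=[[[0.0267,0.0567,0.0083,0,0,0],[0.0533,0.1133,0.025,0,0,0],[0.08,0.17,0.05,0,0,0],[0.1067,0.225,0.075,0,0,0],[0.1333,0.28,0.1,0,0,0],[0.1567,0.3283,0.125,0,0,0],[0.1733,0.36,0.15,0,0,0],[0.1783,0.3733,0.1667,0,0,0]]])

```text
clock: 2.3
tool_pos: [0.5312, -0.2328, 0.1246]
orientation: [180.0, 0.1, -14.0]
force: [-0.6, -0.3, 0.5]
opening: 0.0005
gripper_force: 0.0
```

In the tool's units: 0.7 cm / 60 = 0.0117, 0.5 cm / 60 = 0.0083.

Emit:
send_rows(plan=[[[0,0,0.0083,0,0,0],[0,0,0.0117,0,0,0]]])

```text
clock: 2.47
tool_pos: [0.5307, -0.2301, 0.1184]
orientation: [180.0, 0.1, -14.0]
force: [-0.4, -0.6, 0.1]
opening: 0.0009
gripper_force: 0.0
```

```bash
python3 - <<'E'
from plant import ctrl
from h import *
ims=[]
for n in('wrist','scene'):
    s=ctrl.snapshot(n);g=s['img'].copy()
    if n=='scene': g=cv2.resize(g[110:260,130:330],(512,384),interpolation=cv2.INTER_CUBIC)
    ims.append(cv2.resize(g,(400,300)))
cv2.imwrite('pics/p1.png',np.hstack(ims)[:,:,::-1])
E
python3 d.py .5315 -.232 .07 -13.9
```

```text
2.5667 [ 0.5314 -0.2293  0.1197] [-180.      0.    -13.84] [ 0.2  0.7 -0.2] 0.0005 0.0
to [0.5315, -0.232, 0.07, -13.9] [0.07 0.26 4.97] [-0.    0.    0.06]
```

View pics/p1.png

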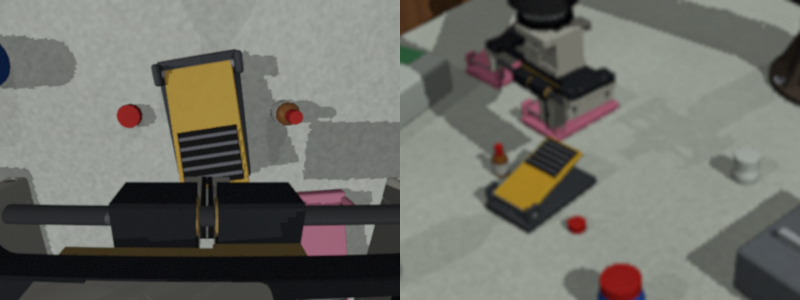

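The wrist half shows the shut fingers at (208,200), lined up with the pedal's pad at (212,150). The vial and cap are well to the sides. I'll press now.

In the tool's units: 6.8 cm / 60 = 0.1133, 6.6 cm / 60 = 0.11.

Emit:
send_rows(plan=[[[0.0017,0.0033,0.025,0,0,0],[0.0017,0.0033,0.05,0,0,0],[0.0017,0.0033,0.0717,0,0,0],[0.0017,0.0033,0.0833,0,0,0],[0.0017,0.0033,0.0933,0,0,0],[0,0.0033,0.1033,0,0,0],[0,0.0033,0.11,0,0,0],[0,0.0033,0.1133,0,0,0]]])

```text
clock: 3.23
tool_pos: [0.5304, -0.2316, 0.0523]
orientation: [180.0, 0.0, -13.8]
force: [-4.9, 1.6, 8.5]
opening: 0.0008
gripper_force: 3.9
```

In the tool's units: 1.3 cm / 60 = 0.0217, 1.1 cm / 60 = 0.0183.

Emit:
send_rows(plan=[[[-0.0017,0,0.0067,0,0,0],[-0.0017,0,0.0133,0,0,0],[-0.0033,0,0.0183,0,0,0],[-0.0033,0,0.0217,0,0,0],[-0.0033,0,0.0217,0,0,0]]])

```text
clock: 3.65
tool_pos: [0.5286, -0.2315, 0.0399]
orientation: [180.0, 0.0, -13.8]
force: [-5.8, 0.9, 10.8]
opening: 0.0002
gripper_force: 5.3
```

In the tool's units: 0.2 cm / 60 = 0.0033, 0.1 cm / 60 = 0.0017.

Emit:
send_rows(plan=[[[0,0,0.0017,0,0,0],[0,0,0.0033,0,0,0],[0,0,0.0033,0,0,0]]])

```text
clock: 3.9
tool_pos: [0.5286, -0.2315, 0.0392]
orientation: [180.0, 0.0, -13.8]
force: [-9.3, 1.4, 21.0]
opening: 0.0003
gripper_force: 9.9
```

Force went from 11 to 21 N with almost no further travel, so the pedal is at its stop. I'll hold briefly, then lift.

In the tool's units: -12 cm / 60 = -0.2, -9 cm / 60 = -0.15.

Emit:
send_rows(plan=[[[0,0,0,0,0,0],[0,0,0,0,0,0],[0,0,0,0,0,0],[0.0033,0,-0.0167,0,0,0],[0.005,0,-0.0417,0,0,0],[0.005,0,-0.0833,0,0,0],[0.005,0,-0.15,0,0,0],[0.005,0,-0.2,0,0,0]]])

```text
clock: 4.57
tool_pos: [0.5326, -0.2322, 0.1598]
orientation: [180.0, -0.1, -13.8]
force: [-0.4, 0.1, 0.8]
opening: 0.0005
gripper_force: 0.0
```

```bash
python3 - <<'E'
from plant import ctrl
from h import *
g=ctrl.snapshot('scene')['img']
f=lambda g,x,y,w,h:cv2.resize(g[y:y+h,x:x+w],(400,300),interpolation=cv2.INTER_CUBIC)
cv2.imwrite('pics/p2.png',np.hstack([f(g,160,165,80,60),f(g,290,180,160,120)])[:,:,::-1])
E
python3 d.py .497 .22 .2 -13.9
```

```text
4.6167 [ 0.5358 -0.2332  0.1663] [179.96  -0.65 -13.75] [ 2.2 -1.4  6.1] 0.0007 0.0
to [0.497, 0.22, 0.2, -13.9] [-14.51 -43.09  -3.57] [ 0.04 -0.65  0.15]
```

View pics/p2.png

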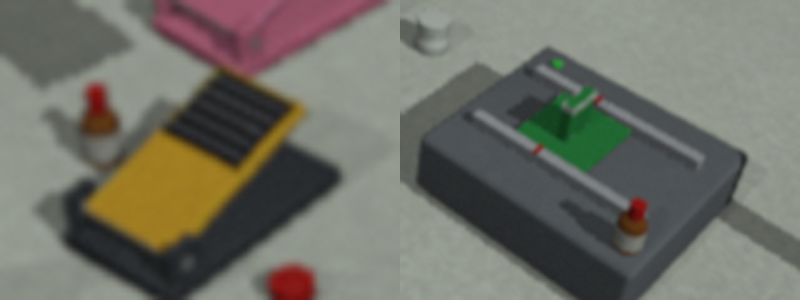

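The pedal is up again, with the pad raised at (235,115), and the shutter is still closed with its tab at (577,110). I'll move over to the tab.

In the tool's units: -28.7 cm / 60 = -0.4783, -25.1 cm / 60 = -0.4183.

Emit:
send_rows(plan=[[[-0.02,-0.0583,-0.0167,0,0,0],[-0.04,-0.1183,-0.0333,0,0,0],[-0.06,-0.1783,-0.05,0,0,0],[-0.08,-0.2383,-0.0667,0,0,0],[-0.1,-0.2983,-0.0667,0,0,0],[-0.12,-0.3583,-0.0667,0,0,0],[-0.14,-0.4183,-0.0667,0,0,0],[-0.16,-0.4783,-0.0667,0,0,0]]], fingers=0.65)

```text
clock: 5.28
tool_pos: [0.5073, 0.0716, 0.1977]
orientation: [-179.9, -0.1, -13.8]
force: [0.8, 0.1, -0.0]
opening: 0.0483
gripper_force: 0.0
```

```bash
python3 d.py .497 .22 .2 -13.9
```

```text
5.2833 [0.5073 0.0716 0.1977] [-1.7991e+02 -1.1000e-01 -1.3840e+01] [ 0.8  0.1 -0. ] 0.0483 0.0
to [0.497, 0.22, 0.2, -13.9] [ -4.55 -14.16  -0.21] [-0.09 -0.11  0.06]
```

In the tool's units: -14.1 cm / 60 = -0.235, -13 cm / 60 = -0.2167.

Emit:
send_rows(plan=[[[-0.02,-0.06,0,0,0,0],[-0.04,-0.12,0,0,0,0],[-0.0583,-0.1767,0,0,0,0],[-0.07,-0.2167,0,0,0,0],[-0.075,-0.235,0,0,0,0],[-0.075,-0.235,0,0,0,0]]])

```text
clock: 5.78
tool_pos: [0.4977, 0.2196, 0.197]
orientation: [-179.9, -0.0, -13.7]
force: [0.5, -0.3, 0.1]
opening: 0.0572
gripper_force: 0.0
```

```bash
python3 - <<'E'
from plant import ctrl
from h import *
f=lambda g,x,y,w,h:cv2.resize(g[y:y+h,x:x+w],(400,300),interpolation=cv2.INTER_CUBIC)
s=ctrl.snapshot('wrist');t=ctrl.snapshot('scene')
g=s['img'].copy();pb=[.5005,.2344,-.2423]
for u in proj(s,w(pb,[[20,-9,133],[20,-21,133],[-20,-21,133],[-20,-9,133],[52,-20,94],[-52,-20,94]])): 
    print(u)
    if 0<=u[0]<511 and 0<=u[1]<383: g[int(u[1]+.5),int(u[0]+.5)]=[255,0,255]
cv2.imwrite('pics/p3.png',np.hstack([g,cv2.resize(t['img'][110:302,300:444],(288,384))])[:,:,::-1])
E
python3 d.py .497 .22 .1 -13.9
```

```text
[257.19187833 181.27691885]
[272.45312182 181.32280619]
[271.9192884  227.98686943]
[257.40771423 227.94529246]
[270.58413255 134.61637625]
[269.62954449 241.23511451]
5.8833 [0.4975 0.2171 0.1968] [-1.7999e+02 -1.0000e-02 -1.3820e+01] [ 0.  -0.1 -0.2] 0.0565 0.0
to [0.497, 0.22, 0.1, -13.9] [-0.12 -0.27  9.68] [-0.01 -0.01  0.08]
```

View pics/p3.png

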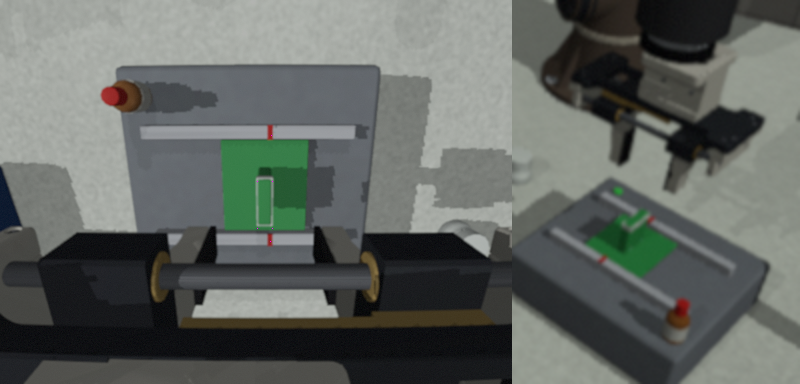

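The wrist view shows the tab at (257–272, 178–226), within 2 px of the prediction, with the yaw lined up and the fingers straddling it. I'll go down.

In the tool's units: 9.6 cm / 60 = 0.16, 8.7 cm / 60 = 0.145.

Emit:
send_rows(plan=[[[0,-0.0017,0.0333,0,0,0],[0,-0.0017,0.075,0,0,0],[0,-0.0017,0.1167,0,0,0],[0,-0.0017,0.145,0,0,0],[0,-0.0017,0.16,0,0,0],[0,-0.0017,0.16,0,0,0]]])

```text
clock: 6.38
tool_pos: [0.4972, 0.2161, 0.0989]
orientation: [179.8, 0.1, -14.0]
force: [0.3, 0.1, 0.5]
opening: 0.0571
gripper_force: 0.0
```

```bash
python3 d.py .497 .22 .1 -13.9
```

```text
6.3833 [0.4972 0.2161 0.0989] [ 1.7984e+02  1.1000e-01 -1.3970e+01] [0.3 0.1 0.5] 0.0571 0.0
to [0.497, 0.22, 0.1, -13.9] [-0.11 -0.37 -0.11] [ 0.16  0.11 -0.07]
```

In the tool's units: -0.3 cm / 60 = -0.005.

Emit:
send_rows(plan=[[[0,-0.005,0,0,0,0],[0,-0.005,0,0,0,0],[0,-0.005,0,0,0,0],[0,-0.005,0,0,0,0],[0,-0.005,0,0,0,0],[0,-0.005,0,0,0,0],[0,-0.005,0,0,0,0],[0,-0.005,0,0,0,0]]], fingers=0)

```text
clock: 7.05
tool_pos: [0.4986, 0.2205, 0.1008]
orientation: [180.0, 0.0, -13.9]
force: [-1.2, -3.9, 2.8]
opening: 0.0118
gripper_force: 30.0
```

Gripped: the opening is 11.8 mm and the grip is 30 N. I'll slide most of the way, then check against the marks.

Emit:
send_rows(plan=[[[0,-0.0067,0,0,0,0],[0,-0.0133,0,0,0,0],[0,-0.0217,0,0,0,0],[0,-0.03,0,0,0,0],[0,-0.0383,0,0,0,0],[0,-0.045,0,0,0,0],[0,-0.05,0,0,0,0],[0,-0.05,0,0,0,0]]])

```text
clock: 7.72
tool_pos: [0.5055, 0.2492, 0.1007]
orientation: [179.9, 0.0, -13.9]
force: [-2.3, -6.4, 6.7]
opening: 0.0117
gripper_force: 30.0
```

```bash
python3 - <<'E'
from plant import ctrl
from h import *
f=lambda g,x,y,w,h:cv2.resize(g[y:y+h,x:x+w],(400,400),interpolation=cv2.INTER_CUBIC)
a=ctrl.snapshot('wrist')['img'];b=ctrl.snapshot('scene')['img'];c=ctrl.snapshot('top')['img']
np.savez('l.npz',a=a,b=b,c=c)
cv2.imwrite('pics/p4.png',np.hstack([cv2.resize(a,(400,300)),cv2.resize(b[180:270,310:430],(400,300),interpolation=cv2.INTER_CUBIC)])[:,:,::-1])
E
python3 d.py
```

```text
7.8667 [0.5054 0.2488 0.1007] [ 1.7986e+02  4.0000e-02 -1.3870e+01] [-1.8 -6.9  6.1] 0.0118 30.0
```

View pics/p4.png

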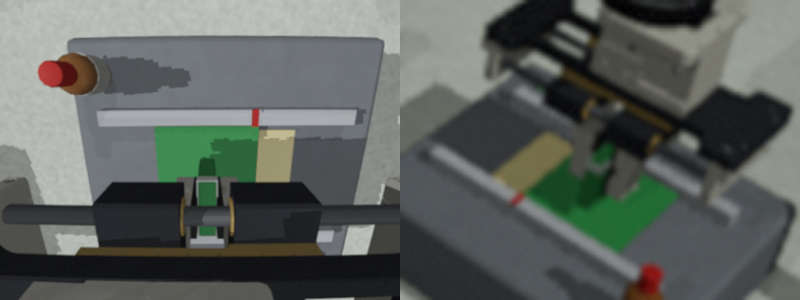

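The wrist view shows the shutter edge at about (258,130), just short of the red mark at (255,117). I'll measure this at full resolution.

```bash
cat > e.py <<'E'
from plant import ctrl
from h import *
s=ctrl.snapshot('wrist');a=s['img'].astype(float);h=cv2.cvtColor(s['img'],cv2.COLOR_RGB2HSV)
red=(a[...,0]>130)&(a[...,1]<90)&(a[...,2]<90);red[:,:250]=0;red[250:]=0
ys,xs=np.nonzero(red);m=np.array([xs.mean(),ys.mean()]);print('mark',m,len(xs),xs.min(),xs.max(),ys.min(),ys.max())
pb=np.array([.5005,.2344,-.2423]);M=proj(s,w(pb,[[52,-20,94]]))[0];print('pred mark',M)
for row in (172,180,188,196,204,212):
    gr=a[row,:,1]-a[row,:,0]   # green: positive; window: negative
    seg=gr[300:375];i=300+np.nonzero((seg[:-1]>5)&(seg[1:]<=5))[0]
    if len(i)==0: continue
    i=i[-1];e=i+(gr[i]-5)/(gr[i]-gr[i+1])
    # box y of edge: search y, x on the plate (z 88) hitting that pixel with mark offset removed
    r=least_squares(lambda q:proj(s,w(pb,[[q[0],q[1],88]]))[0]+(m-M)-[e,row],[20,-20],x_scale=10)
    print(row,round(e,2),'box x,y',r.x.round(2),'shutter q mm',round(r.x[1]+55,2))
E
python3 e.py
```

```text
mark [325.90697674 150.48255814] 172 322 330 140 161
pred mark [326.52394391 154.64543425]
172 331.0 box x,y [ 37.8  -25.19] shutter q mm 29.81
180 330.57 box x,y [ 32.77 -25.27] shutter q mm 29.73
188 329.85 box x,y [ 27.67 -25.16] shutter q mm 29.84
196 329.58 box x,y [ 22.47 -25.34] shutter q mm 29.66
204 328.88 box x,y [ 17.18 -25.26] shutter q mm 29.74
212 328.6 box x,y [ 11.8  -25.44] shutter q mm 29.56
```

In the tool's units: -0.5 cm / 60 = -0.0083, -0.4 cm / 60 = -0.0067.

Emit:
send_rows(plan=[[[0,-0.0033,0,0,0,0],[0,-0.0067,0,0,0,0],[0,-0.0083,0,0,0,0],[0,-0.0083,0,0,0,0],[0,-0.0083,0,0,0,0]]])

```text
clock: 8.33
tool_pos: [0.5065, 0.2534, 0.1007]
orientation: [179.8, 0.0, -13.9]
force: [-2.1, -7.5, 6.7]
opening: 0.0122
gripper_force: 30.0
```

```bash
python3 e.py; python3 d.py
```

```text
mark [334.30635838 150.34104046] 173 330 339 140 161
pred mark [334.82562227 154.6046418 ]
172 331.0 box x,y [ 37.7  -20.38] shutter q mm 34.62
180 330.6 box x,y [ 32.68 -20.48] shutter q mm 34.52
188 329.84 box x,y [ 27.57 -20.35] shutter q mm 34.65
196 329.58 box x,y [ 22.37 -20.53] shutter q mm 34.47
204 328.88 box x,y [ 17.08 -20.45] shutter q mm 34.55
212 328.53 box x,y [ 11.7  -20.58] shutter q mm 34.42
8.3833 [0.5065 0.2534 0.1007] [ 1.7984e+02  4.0000e-02 -1.3870e+01] [-1.7 -7.6  6. ] 0.0117 30.0
```

In the tool's units: -0.04 cm / 60 = -0.0007.

Emit:
send_rows(plan=[[[0,-0.0007,0,0,0,0],[0,-0.0007,0,0,0,0],[0,-0.0007,0,0,0,0],[0,-0.0007,0,0,0,0],[0,-0.0007,0,0,0,0],[0,-0.0007,0,0,0,0],[0,-0.0007,0,0,0,0],[0,-0.0007,0,0,0,0]]])

```text
clock: 9.05
tool_pos: [0.5066, 0.2537, 0.1007]
orientation: [179.8, 0.0, -13.9]
force: [-1.9, -8.0, 6.6]
opening: 0.0116
gripper_force: 30.0
```

```bash
python3 e.py|tail -3; python3 d.py; python3 -c "
from plant import ctrl;import cv2
cv2.imwrite('pics/f.png',cv2.resize(ctrl.snapshot('scene')['img'][:,:,::-1],(800,600)))"
```

```text
196 329.58 box x,y [ 22.53 -20.26] shutter q mm 34.74
204 328.88 box x,y [ 17.24 -20.17] shutter q mm 34.83
212 328.56 box x,y [ 11.87 -20.32] shutter q mm 34.68
9.1 [0.5066 0.2537 0.1007] [ 1.7983e+02  4.0000e-02 -1.3880e+01] [-2.  -7.1  6.2] 0.0119 30.0
```

View pics/f.png

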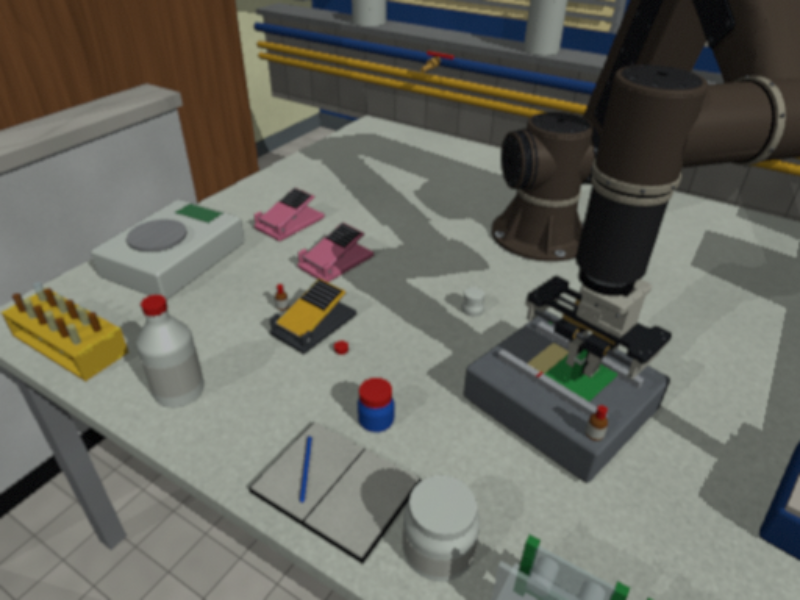

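The shutter is held half open with its edge at the mark (540,374). The pedal is up and the loose things are where they were.

```bash
python3 -c "
from plant import ctrl;print(ctrl.close_job())"
```

```text
the job is handed in; nothing more can be done
None
```

I pressed the pedal to its stop and it came back up. The gripper is now holding the shutter half open (measured about 34.7 of 35 mm), nothing loose was moved, and the job was handed in at about 9 s; I inferred the lamp switching on from the pedal reaching its stop, not from the pictures.

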